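Tip up the thin plywood pad over the tool well and pad the sash clamp with it

TASK

The square plywood pad lies flat on the drawer unit, too wide to span, with one side sticking out over the tool well: press that side down into the well so that the pad tips up and stands leaning in the well, then take it by its raised edge and lift it out. Stand it on edge on the rail of the sash clamp, its face square against the near edge of the glued panel and centred on the rail, and slide the grey shoe up snug against it so that the pad stands upright, pinched between shoe and panel. Leave the panel and the other things on the bench where they are.

Things in the scene. Friction and masses are not known exactly. Their poses are not given: they have to be found in the camera images.
- pad_mid (a point): Centre of the loose pad, a square of bare plywood 110 x 110 x 8 mm, about 70 g. z is normal to its faces (up while flat), x points over the well. It starts flat on the drawer unit's deck, its +x side 30 to 42 mm out over the tool well. That side, pressed about 40 mm down, goes to the well floor and the pad then stays there, standing in the well; let go too early, it falls back flat.
- well_edge (a point): Middle of the deck's straight back edge on the fixed drawer unit, where the tool well begins, at the deck's top, 66 mm above the bench; x points across the well, away from the drawer fronts, y along the edge, z up. A tipped pad leans on this edge at 60 to 90 degrees from level (steeper if pressed close to the edge), its raised side then 35 to 55 mm above the deck.
- unit: The drawer unit: plain wood, 210 mm deep (x), 380 wide (y), 66 high, fixed; origin under its centre, drawers at -x. Flat deck 150 mm deep, then the tool well 48 mm wide and 58 mm deep, then a back wall as high as the deck. A tin (46 mm high) and a tape measure (64 mm high) stand on the deck's front corners, a pencil and a cork block lie in the well's ends, all 110 mm or more from the middle.
- clamp_seat (a point): Fixed sash clamp: aluminium rail 60 mm wide lying on the bench, its top 18 mm up, sliding shoe at the robot's end, screw head at the far end. The point is on the rail's top and centre line, below the panel's near edge; x points along the rail from shoe to panel, y across, z up. The pad is to stand on the rail just before this point.
- shoe (a joint): Travel of the sliding shoe towards the panel, m: 0 is fully back, its face then 60 mm from the panel's edge; 0.052 leaves 8 mm, the pad's thickness. It starts at 0 to 0.02, slides when pushed with about 3 N and stays where it is left.
- shoe_face (a point): Centre of the sliding shoe's flat face, 24 mm above the rail's top; x points along the rail to the panel. The shoe is a grey block 40 mm long, 60 wide, 49 high above the rail (a small rib on top to 58 mm). Its flat back, to push on, is 40 mm behind this point; behind it there is only the low rail.
- panel_edge (a point): Loose glued-up panel lying on the rail: striped wood, 150 mm along the rail, 220 across, 28 thick, 0.65 kg. The point is the middle of its near edge, half-way up, 32 mm above the bench; x points along the rail away from the shoe. Its far edge bears on the screw head, so it does not give when the shoe presses.
Things that resemble listed ones, but are neither listed nor needed, are in the scene too. There is more than one size of the part that bears pad_mid; the job needs the middle-sized.

How it is judged:
By the outcome, as a careful person would: the job done as asked, in the order asked, and still so for the second after the job is handed in, with the robot touching nothing.
It also fails if it takes over 64 s, if anything falls off the work surface, if the arm or the gripper's body presses on something with over 40 N, if the wrist force passes 120 N, or if a joint passes its speed limit or range.

ROBOT

A 6-joint arm with a two-finger parallel gripper is mounted at the origin on the work surface. World frame = base frame: x ahead of the robot, y to its left, z up, the work surface at z = 0. Lengths are in mm, angles in rad, forces in N, time in s.
With the tool pointing down it reaches from about 400 to 925 mm from the base axis. Payload 12.5 kg.
Tool frame: the origin (TCP) lies between the finger pads; the fingertips stand 11 mm ahead of it and the grasp point (between the pads) lies 8 mm behind it (env.tip_extent is the distance from the TCP to the fingertips, in mm); x points along the fingers, z is the direction in which the jaws open and shut, and the axes are right-handed (so a half turn about x gives the same grasp; the last joint's range is limited). The gripper opens to 95 mm and grips with 3 to 60 N. Pads are 20 mm wide; open, the fingers measure 119 mm over their backs; the gripper's body (75 mm by 180 mm) begins 59 mm behind the grasp point.
Start: joints at [-1.218, 0.491, 1.559, -0, 1.092, -0.106], TCP at [276.819, -560.372, 225.661] pointing down, gripper open.
Joint ranges: [-3.1, 3.1], [-0.84, 2.19], [0.05, 2.79], [-1.13, 4.28], [0.06, 2.93], [-2.69, 2.69]. Speed limits (rad/s): [2.22, 2.22, 2.79, 3.14, 3.14, 3.14].

INTERFACE

Orientations are given as [roll, pitch, yaw] about the fixed x, y, z axes, in that order (R = Rz(yaw) Ry(pitch) Rx(roll)).
In Python, from cell import status, imaging, env gives the robot as it stands. The module is installed in compiled form; this text tells all that it offers.
- The arm moves only by the tool apply_moves, never from a script. Its argument "increments" is a list of rows, each a list of 5 numbers: the closure, from 0 (fully open) to 1 (shut), then the shift along the tool's x, y, z in mm, then the turn about the tool's x in degrees. A call has 1 to 10 rows; each row shifts and turns the commanded pose from where the row before left it, along the tool's axes as they then stand; what a row does not reach is not made up. A row lasts 1/10 s, in which the tool goes at most 50 mm and 8.59 degrees, less where a joint would pass 70% of its speed; a pose out of reach is approached as far as the arm can. A call with a gripper value outside its range is refused whole. The fingers move at their own pace and stop on an object; the grip force is fixed at half the most. Time passes only in rows, so rows that do not move let the fingers close. It gives the time, the measured TCP pose, the force and the opening at its end, in the units of the state.
- status.state(): the state, without advancing time (a new reading comes with each control period).
- imaging.read_camera(name): name is "scene" or "top" or "wrist"; returns a dict with "pixels" (420x560x3 uint8, red, green, blue), "fovy" (degrees; the focal length in pixels is half the picture's height over the tangent of half this angle, whatever the lens; pixels are square), "cx", "cy" (the principal point, pixels), "R" (3x3) and "t" (3): a world point X has camera coordinates R X + t. Camera axes: x right, y down, z forward; pixel columns grow to the right and rows downward; lengths in mm; the calibration is good to about 2 mm. The wrist camera is an equidistant fisheye: a pixel r from the principal point sees the ray r / f radians off the axis. A picture is of the moment at which its call begins. There is no depth.
- env.job_done(): hands the job in, once; it reports no verdict.
The state is a dict: "t": time; "joints": joint angles; "qvel": joint speeds; "tau": joint torques, N m; "eef_pos": TCP position; "tcp_rot": TCP orientation; "ft_force": force on the tool from outside, world axes, zero at the start; "moment": the same for the moment, N m; "opening": opening from 0.0 (shut) to 1.0 (fully open).
Only numpy, scipy, OpenCV 4.12 (cv2) and the standard library are available. Lean on these libraries where they do the work, as an engineer would, in place of code of your own. Each camera call takes 0.05 s, during which the arm holds its last target. There are 200 camera calls.

## Working session

There is one attempt and no reset: what is moved stays moved. The work goes in short steps, Python scripts to look and compute and a tool call to move; the robot and the scene stay as the last step left them, time stands still between calls to the robot, and variables do not carry over. Pictures are saved under pics/ and viewed, about 8 in all and at most 12, crops included, and the job is handed in when it is done.

Besides the shell and the picture viewer there is one more tool, called after ">>>" by a JSON object that holds its "fn" and its "kwargs". apply_moves: Moves the arm, as the interface text tells. Its arguments: {"type":"object","properties":{"increments":{"type":"array"}},"required":["increments"]}

```bash
mkdir -p pics; cat > h.py <<'E'
import numpy as np, cv2
from cell import status, imaging, env
def cap(n,name=None):
    c=imaging.read_camera(n)
    if name: cv2.imwrite(f'pics/{name}.png',c['pixels'][:,:,::-1])
    c['f']=210/np.tan(np.radians(c['fovy'])/2); c['R']=np.array(c['R']); c['t']=np.array(c['t']); c['fish']=(n=='wrist')
    return c
def ray(c,u,v):
    a=np.array([u-c['cx'],v-c['cy']],float)
    if c['fish']:
        r=np.hypot(*a); th=r/c['f']; d=np.array([*(a/max(r,1e-9)*np.sin(th)),np.cos(th)])
    else: d=np.array([*(a/c['f']),1])
    return -c['R'].T@c['t'], c['R'].T@d
def onz(c,u,v,z):
    o,d=ray(c,u,v); return (o+d*(z-o[2])/d[2]).round(1)
def proj(c,X):
    p=c['R']@np.array(X,float)+c['t']
    if c['fish']:
        r=np.hypot(p[0],p[1]); th=np.arctan2(r,p[2]); q=p[:2]/max(r,1e-9)*th*c['f']
    else: q=p[:2]/p[2]*c['f']
    return (q+[c['cx'],c['cy']]).round(1)
E
python3 - <<'E'
from h import *
for n in ('scene','top','wrist'):
    c=cap(n,n+'0'); print(n,c['fovy'],c['cx'],c['cy'],(-c['R'].T@c['t']).round(),c['R'].round(2).tolist())
s=status.state(); print(s['eef_pos'],s['tcp_rot'],s['ft_force'],s['t'],env.tip_extent)
E
python3 -c "
import cv2,numpy as np
a=cv2.imread('pics/scene0.png');b=cv2.imread('pics/top0.png')
print(a.shape)"
```

```text
scene 51.25547674936481 282.0598075210278 206.18938932199066 [ 825. -481.  742.] [[0.79, 0.61, -0.01], [0.44, -0.58, -0.68], [-0.42, 0.54, -0.73]]
top 48.329044501370184 279.24028350754566 204.36790576829594 [ 397.   25. 1099.] [[-0.02, -1.0, 0.02], [-1.0, 0.02, -0.05], [0.05, -0.02, -1.0]]
wrist 65.70646984690485 278.8290495596579 210.6375277722939 [ 348. -525.  385.] [[0.44, -0.9, -0.0], [-0.86, -0.43, 0.28], [-0.25, -0.12, -0.96]]
[ 276.75080216 -560.2083873   225.20829001] [3.08163471 1.56998097 1.9696307 ] [-0.27724377 -0.0697363   0.03166814] 0.15 11.0
(420, 560, 3)
```

View pics/top0.png

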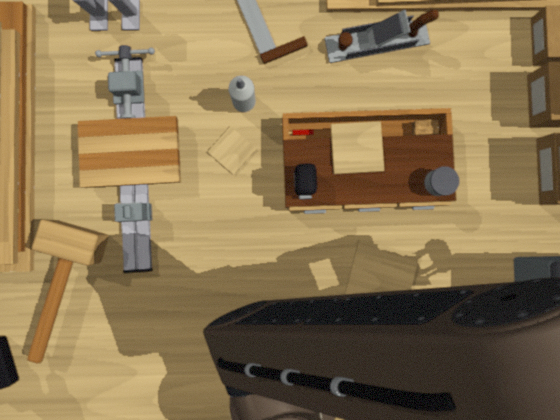

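View pics/scene0.png

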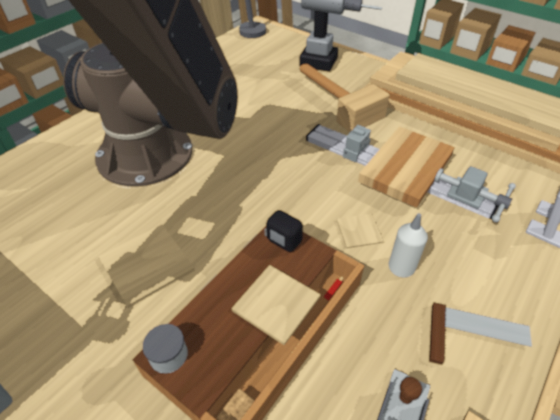

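```bash
python3 - <<'E'
from h import *
a=cv2.imread('pics/top0.png'); s=cv2.imread('pics/scene0.png')
for p in [(357,147),(233,150),(340,185),(129,140),(128,125),(135,212),(200,100),(370,128),(290,115)]: print(p,a[p[1],p[0]],cv2.cvtColor(a,cv2.COLOR_BGR2HSV)[p[1],p[0]])
t=a[95:225,270:470]; k=a[30:280,60:200]
t=cv2.resize(t,None,fx=2.4,fy=2.4,interpolation=cv2.INTER_CUBIC); k=cv2.resize(k,None,fx=2.2,fy=2.2,interpolation=cv2.INTER_CUBIC)
H=max(t.shape[0],k.shape[0]); o=np.zeros((H,t.shape[1]+k.shape[1],3),np.uint8); o[:t.shape[0],:t.shape[1]]=t;o[:k.shape[0],t.shape[1]:]=k
cv2.imwrite('pics/crop1.png',o); print(o.shape)
E
```

```text
(357, 147) [121 174 201] [ 20 101 201]
(233, 150) [119 174 199] [ 21 103 199]
(340, 185) [ 39  60 103] [ 10 158 103]
(129, 140) [110 171 204] [ 19 118 204]
(128, 125) [ 63 117 171] [ 15 161 171]
(135, 212) [143 144 137] [ 86  12 144]
(200, 100) [ 76 115 137] [ 19 114 137]
(370, 128) [122 177 202] [ 21 101 202]
(290, 115) [ 63 123 178] [ 16 165 178]
(550, 788, 3)
```

View pics/crop1.png

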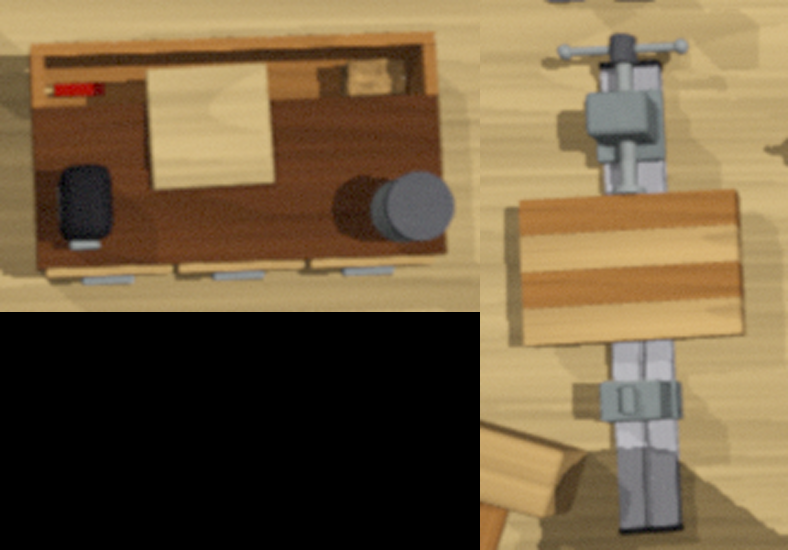

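```bash
python3 - <<'E'
from h import *
c=cap('top'); s=cap('scene')
L=lambda X,Y,z: onz(c,270+X/2.4,95+Y/2.4,z)
K=lambda X,Y,z: onz(c,60+(X-480)/2.2,30+Y/2.2,z)
a=c['pixels'][:,:,::-1]; hsv=cv2.cvtColor(np.ascontiguousarray(a),cv2.COLOR_BGR2HSV)
m=((hsv[...,1]<130)&(hsv[...,2]>150)).astype(np.uint8); w=np.zeros_like(m); w[112:182,325:392]=m[112:182,325:392]
w=cv2.morphologyEx(w,cv2.MORPH_OPEN,np.ones((7,7)))
n,l,st,ce=cv2.connectedComponentsWithStats(w); i=1+st[1:,4].argmax()
r=cv2.minAreaRect(np.argwhere(l==i)[:,::-1].astype(np.float32)); print('pad',r)
for p in cv2.boxPoints(r): print(onz(c,*p,74))
print('ctr',onz(c,*r[0],74))
print('deck edge',L(35,107,66),L(440,93,66),'front',L(40,270,66),L(446,252,66),'back outer',L(32,47,66),L(434,34,66))
print('well back wall inner?',L(45,57,66),L(422,45,66))
print('panel near',K(525,346,46),K(744,334,46),'far',K(519,203,46),K(738,191,46))
print('rail',K(622,530,18),K(682,527,18),K(612,342,18),K(673,340,18))
print('shoe top',K(601,382,67),K(682,380,67),K(601,418,67),K(682,416,67))
# scene corners of pad
z=cv2.resize(s['pixels'][240:360,215:370,::-1],None,fx=5,fy=5,interpolation=cv2.INTER_CUBIC)
z2=cv2.resize(s['pixels'][110:210,300:470,::-1],None,fx=4.5,fy=4.5,interpolation=cv2.INTER_CUBIC)
cv2.imwrite('pics/s1.png',z2)
hs=cv2.cvtColor(np.ascontiguousarray(s['pixels'][:,:,::-1]),cv2.COLOR_BGR2HSV)
m=((hs[...,1]<130)&(hs[...,2]>150)).astype(np.uint8); w=np.zeros_like(m); w[262:345,228:325]=m[262:345,228:325]
w=cv2.morphologyEx(w,cv2.MORPH_OPEN,np.ones((7,7)))
n,l,st,ce=cv2.connectedComponentsWithStats(w); i=1+st[1:,4].argmax(); print('scene pad centroid',ce[i],st[i],onz(s,*ce[i],73), 'proj', proj(s,[*onz(c,*r[0],74)]))
E
```

```text
pad ((357.1692199707031, 146.953857421875), (49.88151168823242, 50.15671920776367), 86.05481719970703)
[ 624.4 -114.    74. ]
[ 630.7 -225.7   74. ]
[ 519.4 -230.1   74. ]
[ 513.5 -119.    74. ]
ctr [ 571.8 -172.1   74. ]
deck edge [592.  -11.9  66. ] [ 600.  -391.1   66. ] front [440.7 -13.8  66. ] [ 451.  -391.2   66. ] back outer [648.3 -10.2  66. ] [ 655.8 -387.4   66. ]
well back wall inner? [638.8 -22.1  66. ] [ 645.6 -375.7   66. ]
panel near [494.6 446.2  46. ] [503.4 224.4  46. ] far [641.6 452.8  46. ] [651.1 229.4  46. ]
rail [304.2 357.1  18. ] [306.1 295.2  18. ] [500.  367.2  18. ] [501.1 303.8  18. ]
shoe top [455.5 362.6  67. ] [456.1 282.3  67. ] [419.6 362.6  67. ] [420.2 282.5  67. ]
scene pad centroid [275.76100293 303.56575087] [ 234  267   84   76 3749] [ 573.9 -176.6   73. ] proj [276.4 300.8]
```

View pics/s1.png

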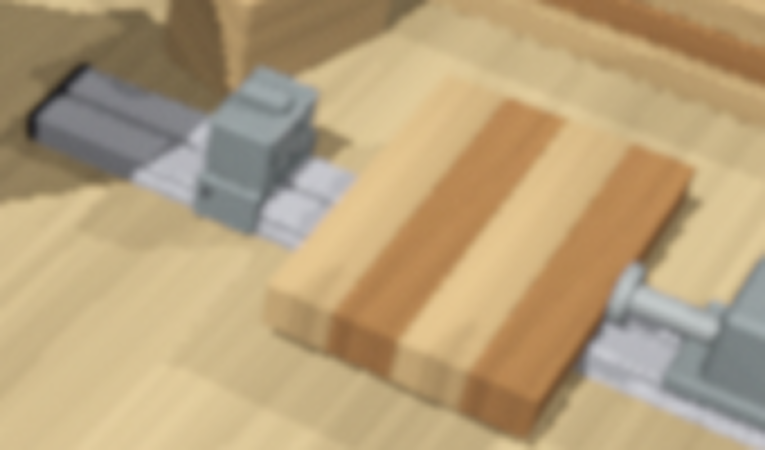

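Candidates for the pad: the square on the drawer unit (357,147 top; about 51 px ≈ 110 mm at deck height) and the small square on the bench (233,150). I also see the shadow patches at (323,273) and (370,265). The one on the deck, overhanging the well, fits the description, and the crop confirms its size. Plan: press it with closed fingers and the jaw along y.

```bash
cat >> h.py <<'E'
from scipy.spatial.transform import Rotation as Ro
def st(): 
    s=status.state(); return s,np.array(s['eef_pos']),Ro.from_euler('xyz',s['tcp_rot']).as_matrix()
def to(x,y,z,jaw=None):
    s,p,R=st(); print('t',s['t'],'pos',p.round(1),'F',np.round(s['ft_force'],1),'open',round(s['opening'],3),'j',np.round(s['joints'],2))
    a=np.degrees(np.arctan2(R[1,2],R[0,2])); print('x-axis',R[:,0].round(3),'jaw deg',a.round(1))
    print('delta tool', (R.T@(np.array([x,y,z])-p)).round(1))
    if jaw is not None:
        # turn about tool x (pointing down): +turn reduces world yaw
        d=(a-jaw+90)%180-90; print('turn',d.round(1)); 
        R2=R@Ro.from_euler('x',d,degrees=True).as_matrix(); print('delta after turn',(R2.T@(np.array([x,y,z])-p)).round(1),'jaw after',np.degrees(np.arctan2(R2[1,2],R2[0,2])).round(1))
E
python3 - <<'E'
from h import *
to(623,-172,130,92)
E
```

```text
t 0.25 pos [ 276.8 -560.3  225.4] F [-0.3 -1.  -0.2] open 0.997 j [-1.22  0.49  1.56 -0.    1.09 -0.11]
x-axis [-0.  0. -1.] jaw deg -63.7
delta tool [  95.5  482.4 -194.7]
turn 24.3
delta after turn [  95.5  359.6 -375.9] jaw after -88.0
```

>>> {"fn": "apply_moves", "kwargs": {"increments": [[1, 0, 0, 0, 8.1], [1, 0, 0, 0, 8.1], [1, 0, 0, 0, 8.1], [1, 0, 30, -31.3, 0], [1, 0, 30, -31.3, 0], [1, 0, 30, -31.3, 0], [1, 0, 30, -31.3, 0], [1, 0, 30, -31.3, 0], [1, 0, 30, -31.3, 0], [1, 0, 30, -31.3, 0]]}}

```text
t: 1.25
eef_pos: [480.0, -332.7, 225.7]
tcp_rot: [0.458, 1.571, -1.079]
ft_force: [-0.7, -0.8, 0.5]
opening: 0.217
```

>>> {"fn": "apply_moves", "kwargs": {"increments": [[1, 0, 30, -31.3, 0], [1, 0, 30, -31.3, 0], [1, 0, 30, -31.3, 0], [1, 0, 30, -31.3, 0], [1, 0, 30, -31.3, 0], [1, 25, 0, 0, 0], [1, 25, 0, 0, 0], [1, 25, 0, 0, 0], [1, 0, 0, 0, 0], [1, 0, 0, 0, 0]]}}

```text
t: 2.25
eef_pos: [623.7, -172.6, 151.0]
tcp_rot: [-1.87, 1.57, 2.877]
ft_force: [-0.7, 0.2, 0.1]
opening: 0.004
```

```bash
python3 - <<'E'
from h import *
to(623,-172,110,92)
c=cap('wrist','w1'); s=cap('scene'); t=cap('top')
o=np.hstack([cv2.resize(c['pixels'],(400,300)),cv2.resize(s['pixels'][200:410,200:410],(300,300))]); cv2.imwrite('pics/v1.png',o[:,:,::-1])
for p in ([595.5,-172,66],[596,-130,66],[595,-220,66],[627,-172,74]): print(proj(c,p))
print('shoe/panel', [proj(t,p) for p in ([499,335,18],)])
E
```

```text
t 2.25 pos [ 623.7 -172.6  151. ] F [-0.7  0.2  0.1] open 0.004 j [-0.37  0.6   1.58 -0.    0.96  1.16]
x-axis [-0.  0. -1.] jaw deg -88.0
delta tool [41.  -0.7 -0.7]
turn -0.0
delta after turn [41.  -0.7 -0.7] jaw after -88.0
[278.2 254.1]
[227.3 251.5]
[335.9 256. ]
[279.6 220.6]
shoe/panel [array([134.1, 185.7])]
```

View pics/v1.png

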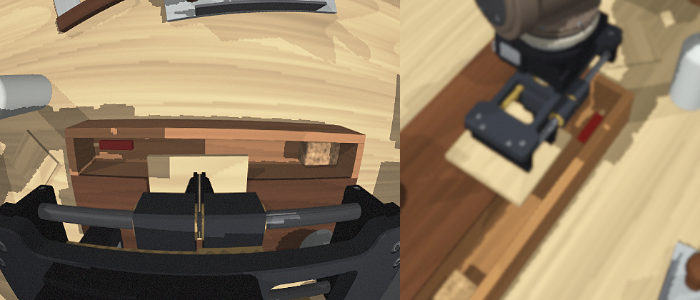

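The wrist view shows the well edge near row 251 (full frame), as predicted, and the pad's far edge near row 218, an overhang of about 34 mm. Pressing down now.

>>> {"fn": "apply_moves", "kwargs": {"increments": [[1, 20, 0, 0, 0], [1, 20, 0, 0, 0], [1, 20, 0, 0, 0], [1, 6, 0, 0, 0], [1, 6, 0, 0, 0], [1, 6, 0, 0, 0], [1, 6, 0, 0, 0], [1, 6, 0, 0, 0], [1, 6, 0, 0, 0], [1, 3, 0, 0, 0]]}}

```text
t: 3.4
eef_pos: [625.0, -172.9, 52.1]
tcp_rot: [1.211, 1.567, -0.325]
ft_force: [5.7, 0.2, 8.7]
opening: 0.006
```

>>> {"fn": "apply_moves", "kwargs": {"increments": [[1, 0, 0, 0, 0], [1, 0, 0, 0, 0]]}}

```text
t: 3.6
eef_pos: [625.0, -172.9, 52.1]
tcp_rot: [1.208, 1.567, -0.328]
ft_force: [4.5, 0.1, 2.2]
opening: 0.002
```

```bash
python3 - <<'E'
from h import *
to(616,-172,56,92)
c=cap('wrist'); s=cap('scene')
o=np.hstack([cv2.resize(c['pixels'],(400,300)),cv2.resize(s['pixels'][200:410,200:410],(300,300))]); cv2.imwrite('pics/v2.png',o[:,:,::-1])
E
```

```text
t 3.6 pos [ 625.  -172.9   52.1] F [4.5 0.1 2.2] open 0.002 j [-0.37  0.72  1.65  0.    0.77  1.16]
x-axis [ 0.004 -0.001 -1.   ] jaw deg -88.0
delta tool [-3.9 -9.  -1.2]
turn -0.0
delta after turn [-3.9 -9.  -1.2] jaw after -88.0
```

View pics/v2.png

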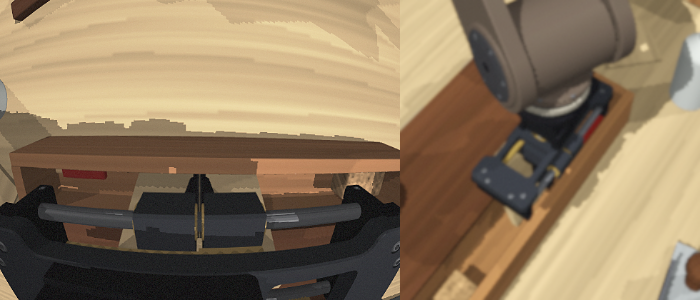

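The pad is tipped and held in the well. Next I ease up and nudge it steeper, checking the force.

>>> {"fn": "apply_moves", "kwargs": {"increments": [[1, -3, 0, 0, 0], [1, -3, -1.5, 0, 0], [1, 0, -2, 0, 0], [1, 0, -2, 0, 0], [1, 0, -2, 0, 0], [1, 0, 0, 0, 0]]}}

```text
t: 4.3
eef_pos: [616.5, -172.8, 57.7]
tcp_rot: [1.361, 1.569, -0.175]
ft_force: [6.1, 0.3, -1.6]
opening: 0.005
```

>>> {"fn": "apply_moves", "kwargs": {"increments": [[1, 0, 2, 0, 0], [1, 0, 6, 0, 0], [1, -10, 0, 0, 0], [1, -20, 0, 0, 0], [1, -40, 0, 0, 0], [0.6, -40, 0, 0, 8.5], [0.4, -40, -20, 0, 8.5], [0.4, 0, -20, 0, 8.5], [0.4, 0, 0, 0, 8.5], [0.4, 0, 0, 0, 8.5]]}}

```text
t: 5.3
eef_pos: [584.3, -164.9, 209.0]
tcp_rot: [1.677, 1.57, -0.607]
ft_force: [0.2, 0.6, 0.8]
opening: 0.37
```

```bash
python3 - <<'E'
from h import *
to(595,-172,110,2)
c=cap('wrist','w3'); s=cap('scene','s3')
o=np.hstack([cv2.resize(c['pixels'],(480,360)),cv2.resize(s['pixels'][220:380,180:320],(315,360))]); cv2.imwrite('pics/v3.png',o[:,:,::-1])
E
```

```text
t 5.3 pos [ 584.3 -164.9  209. ] F [0.2 0.6 0.8] open 0.37 j [-0.38  0.48  1.62 -0.    1.03  1.9 ]
x-axis [ 0.001 -0.001 -1.   ] jaw deg -130.9
delta tool [99.  12.6 -1.6]
turn 47.1
delta after turn [ 99.    7.4 -10.3] jaw after -178.0
```

View pics/v3.png

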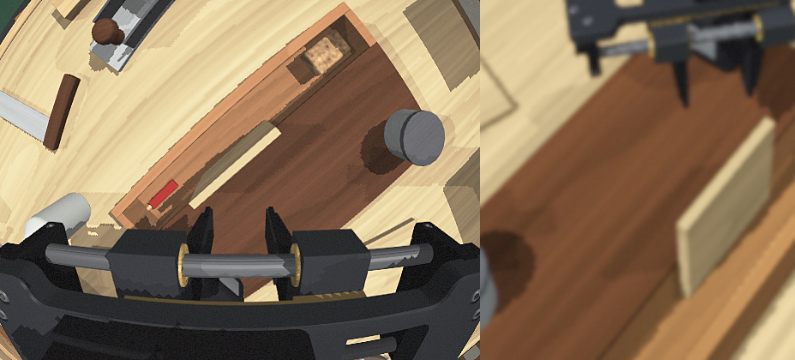

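```bash
python3 - <<'E'
from h import *
c=cap('wrist'); s=cap('scene')
def tri(p,q):
    o1,d1=ray(c,*p); o2,d2=ray(s,*q); d1/=np.linalg.norm(d1); d2/=np.linalg.norm(d2)
    k=np.linalg.lstsq(np.c_[d1,-d2],o2-o1,rcond=None)[0]; a=o1+k[0]*d1;b=o2+k[1]*d2; return ((a+b)/2).round(1),np.linalg.norm(a-b).round(1)
print(tri((226,237),(269.8,318.7)),tri((324,150),(308.9,274.2)))
print(tri((226,237),(308.9,274.2)),tri((324,150),(269.8,318.7)))
w=c['pixels'][:,:,::-1]; cv2.imwrite('pics/v4.png',cv2.resize(np.hstack([w[130:260,205:345]]),None,fx=4,fy=4,interpolation=cv2.INTER_CUBIC))
E
```

```text
(array([ 592.8, -162. ,   93.7]), np.float64(97.4)) (array([ 644.5, -214.8,  279. ]), np.float64(28.6))
(array([ 603. , -121.9,  124. ]), np.float64(0.5)) (array([ 604.4, -226.6,  125.6]), np.float64(3.5))
```

View pics/v4.png

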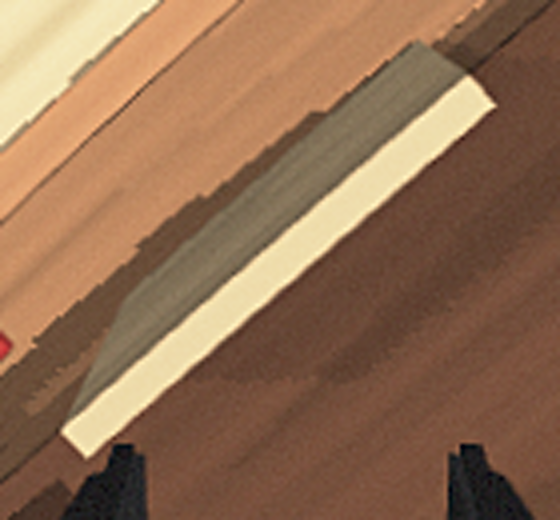

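```bash
python3 - <<'E'
from h import *
c=cap('wrist')
P=[onz(c,205+X/4,130+Y/4,117) for X,Y in ((62,432),(88,460),(495,104),(468,75))]
for p in P: print(p)
m=np.mean(P,0); e=P[0]+P[1]-P[2]-P[3]; jaw=np.degrees(np.arctan2(e[1],e[0]))-90; print(m,jaw)
to(m[0],m[1],117-24+11,jaw)
E
```

```text
[ 603.8 -115.3  117. ]
[ 595.7 -115.2  117. ]
[ 599.2 -226.   117. ]
[ 607.  -225.5  117. ]
[ 601.425 -170.5    117.   ] 1.7364894948767358
t 5.55 pos [ 584.8 -165.   207.8] F [ 0.  -0.4  0.6] open 0.57 j [-0.38  0.48  1.62 -0.    1.03  1.89]
x-axis [-0. -0. -1.] jaw deg -130.3
delta tool [103.8  16.2  -6.6]
turn 48.0
delta after turn [103.8   6.  -16.5] jaw after -178.3
```

>>> {"fn": "apply_moves", "kwargs": {"increments": [[0.2, 0, 0, 0, -8.25], [0.2, 0, 0, 0, -8.25], [0.2, 0, 0, 0, -8.25], [0.2, 0, 0, 0, -8.25], [0.2, 0, 0, 0, -8.25], [0.2, 0, 0, 0, -8.25], [0.2, 0, 0, 0, -8.25], [0.2, 0, 0, 0, -8.25], [0.2, 0, 0, 0, -8.25], [0.2, 0, 0, 0, -8.25]]}}

```text
t: 6.55
eef_pos: [584.8, -165.0, 207.5]
tcp_rot: [-2.431, 1.57, 3.024]
ft_force: [0.1, -0.0, -0.5]
opening: 0.798
```

>>> {"fn": "apply_moves", "kwargs": {"increments": [[0.3, 0, 0, 0, -8.25], [0.3, 0, 0, 0, -8.25], [0.3, 0, 0, 0, -8.25], [0.3, 0, 0, 0, -8.25], [0.3, 0, 0, 0, -8.25], [0.3, 0, 0, 0, -8.25], [0.3, 0, -6, 16.5, 0], [0.3, 0, 0, 0, 0]]}}

```text
t: 7.35
eef_pos: [602.6, -171.1, 207.5]
tcp_rot: [-0.579, 1.57, -0.551]
ft_force: [-0.9, 0.2, -0.8]
opening: 0.698
```

```bash
python3 - <<'E'
from h import *
to(601.4,-170.5,104,1.7)
E
```

```text
t 7.35 pos [ 602.6 -171.1  207.5] F [-0.9  0.2 -0.8] open 0.698 j [-0.38  0.51  1.58 -0.    1.05 -0.41]
x-axis [ 0. -0. -1.] jaw deg 1.6
delta tool [103.5   0.6  -1.2]
turn -0.1
delta after turn [103.5   0.6  -1.2] jaw after 1.7
```

>>> {"fn": "apply_moves", "kwargs": {"increments": [[0.3, 30, 0, -1, 0], [0.3, 30, 0, 0, 0], [0.3, 25, 0, 0, 0], [0.3, 15, 0, 0, 0], [0.3, 3, 0, 0, 0], [1, 0, 0, 0, 0], [1, 0, 0, 0, 0], [1, 0, 0, 0, 0], [1, 0, 0, 0, 0], [1, 0, 0, 0, 0]]}}

```text
t: 8.35
eef_pos: [600.7, -170.7, 105.1]
tcp_rot: [-0.464, 1.57, -0.438]
ft_force: [-0.3, 0.4, 1.2]
opening: 0.336
```

>>> {"fn": "apply_moves", "kwargs": {"increments": [[1, 0, 0, 0, 0], [1, 0, 0, 0, 0], [1, -3, 0, 0, 0], [1, -7, 0, 0, 0], [1, -15, 0, 0, 0], [1, -25, 0, 0, 0], [1, -30, 0, 0, 0], [1, -30, 0, 0, 0], [1, 0, 0, 0, 0]]}}

```text
t: 9.25
eef_pos: [601.7, -171.1, 219.2]
tcp_rot: [-0.431, 1.564, -0.405]
ft_force: [-0.0, 0.7, -1.1]
opening: 0.082
```

```bash
python3 - <<'E'
from h import *
to(440,335,240,2.5)
s=cap('scene','s4'); t=cap('top','t4');w=cap('wrist')
o=np.hstack([cv2.resize(s['pixels'][140:380,180:400],(330,360)),cv2.resize(t['pixels'][20:260,60:380],(480,360))])[:, :800]; cv2.imwrite('pics/v5.png',o[:,:,::-1])
E
```

```text
t 9.25 pos [ 601.7 -171.1  219.2] F [-0.   0.7 -1.1] open 0.082 j [-0.38  0.5   1.57 -0.    1.07 -0.41]
x-axis [ 0.006 -0.003 -1.   ] jaw deg 1.5
delta tool [ -23.1  510.1 -148.3]
turn -1.0
delta after turn [ -23.1  512.6 -139.4] jaw after 2.5
```

View pics/v5.png

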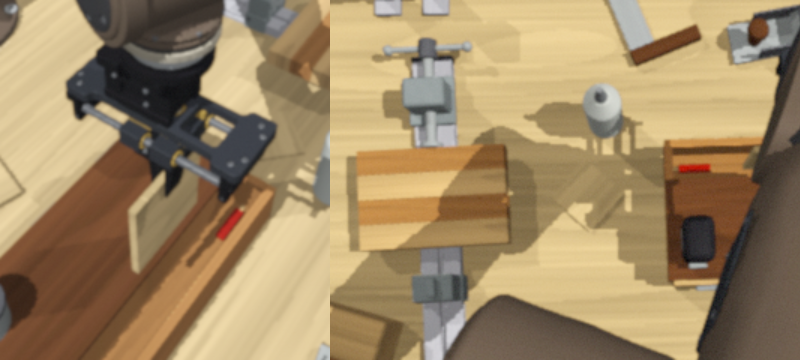

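```bash
python3 - <<'E'
from h import *
s=cap('scene')
im=s['pixels'][225:335,250:320,::-1]
cv2.imwrite('pics/v6.png',cv2.resize(im,None,fx=5,fy=5,interpolation=cv2.INTER_CUBIC))
for u,v in ((266.7,278),(271.3,320)):
    o,d=ray(s,u,v); print((o+d*(-226-o[1])/d[1]).round(1))
for z in (219,208,98,128,118,238): print(z,proj(s,[606,-226,z]),proj(s,[598,-226,z]),proj(s,[606,-116,z]))
E
```

```text
[ 600.  -226.   234.2]
[ 604.6 -226.   122. ]
219 [270.4 286.3] [265.9 283.4] [315.  237.4]
208 [270.6 290.6] [266.2 287.7] [314.7 241.8]
98 [272.3 327.9] [268.4 325.1] [311.6 281.4]
128 [271.9 318.6] [267.9 315.8] [312.4 271.4]
118 [272.1 321.8] [268.1 319. ] [312.1 274.8]
238 [270.  278.7] [265.5 275.7] [315.6 229.4]
```

View pics/v6.png

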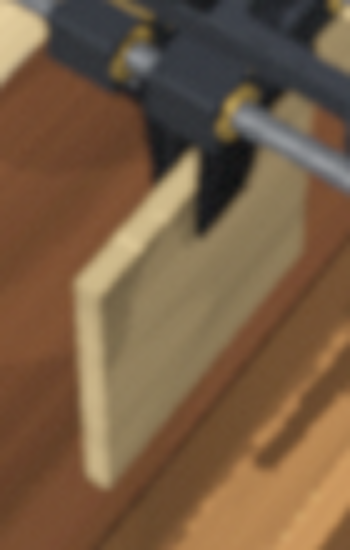

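>>> {"fn": "apply_moves", "kwargs": {"increments": [[1, -10, 0, 0, -1], [1, 0, 20, -4, 0], [1, 0, 38, -7, 0], [1, 0, 38, -7, 0], [1, 0, 38, -7, 0], [1, 0, 38, -7, 0], [1, 0, 38, -7, 0], [1, 0, 38, -7, 0], [1, 0, 38, -7, 0], [1, 0, 38, -7, 0]]}}

```text
t: 10.45
eef_pos: [525.2, 152.6, 224.6]
tcp_rot: [-3.085, 1.57, -3.041]
ft_force: [1.6, 0.2, -0.2]
opening: 0.082
```

>>> {"fn": "apply_moves", "kwargs": {"increments": [[1, 0, 38, -7, 0], [1, 0, 38, -7, 0], [1, 0, 38, -7, 0], [1, 0, 38, -7, 0], [1, 0, 34.6, -5.5, 0], [1, 0, 0, 0, 0], [1, 0, 0, 0, 0]]}}

```text
t: 11.15
eef_pos: [483.9, 336.2, 224.3]
tcp_rot: [-2.478, 1.57, -2.433]
ft_force: [-0.1, -1.1, -0.6]
opening: 0.082
```

```bash
python3 - <<'E'
from h import *
to(486,335,140,2.4)
s=cap('scene','s7'); w=cap('wrist','w7')
o=np.hstack([cv2.resize(s['pixels'][70:220,290:480],(400,316),interpolation=cv2.INTER_CUBIC),cv2.resize(w['pixels'],(400,300))[:300].repeat(1,0) if 0 else cv2.copyMakeBorder(cv2.resize(w['pixels'],(400,300)),0,16,0,0,cv2.BORDER_CONSTANT)]); cv2.imwrite('pics/v7.png',o[:,:,::-1])
for p in ([499,335,18],[494.6,446,46],[503.4,224.4,46],[456,335,67]): print(p,proj(w,p),proj(s,p))
E
```

```text
t 11.15 pos [483.9 336.2 224.3] F [-0.1 -1.1 -0.6] open 0.082 j [ 0.5   0.44  1.65 -0.    1.05  0.45]
x-axis [-0.001 -0.001 -1.   ] jaw deg 2.6
delta tool [84.3 -1.2  2.1]
turn 0.2
delta after turn [84.3 -1.2  2.1] jaw after 2.4
[499, 335, 18] [290.5 189.5] [377.2 156.7]
[494.6, 446, 46] [292.6  89.8] [398.1 125.7]
[503.4, 224.4, 46] [289.8 286.4] [357.5 173. ]
[456, 335, 67] [249.6 198.1] [364.9 134.8]
```

View pics/v7.png

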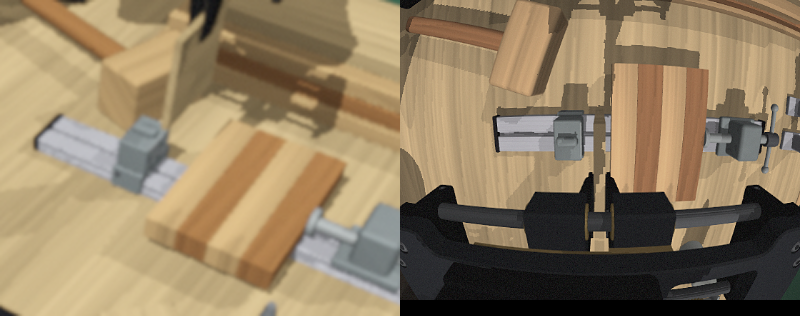

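```bash
python3 - <<'E'
from h import *
w=cap('wrist'); im=w['pixels']; print('cam',(-w['R'].T@w['t']).round())
for v in (100,120,140,150,230,245,258): print(v,[int(x) for x in im[v,284:314].sum(1)])
print('rail rows at u=268..296'); 
for u in (150,275,282,290): print(u,'rows150-225',[int(x) for x in im[150:226:1,u].sum(1)])
print('shoe row195',[int(x) for x in im[195,205:270].sum(1)])
E
```

```text
cam [482. 415. 384.]
100 [525, 512, 543, 274, 292, 302, 309, 296, 313, 303, 299, 234, 223, 306, 312, 305, 284, 430, 494, 479, 481, 497, 501, 506, 484, 484, 484, 466, 484, 496]
120 [481, 262, 244, 247, 259, 236, 244, 247, 250, 243, 242, 175, 225, 358, 565, 530, 509, 495, 485, 488, 487, 500, 514, 509, 497, 490, 487, 479, 492, 501]
140 [476, 299, 238, 237, 255, 260, 238, 249, 243, 217, 494, 129, 432, 538, 519, 505, 514, 498, 495, 495, 503, 513, 525, 519, 507, 499, 508, 497, 512, 506]
150 [263, 258, 247, 259, 244, 235, 250, 243, 240, 263, 235, 138, 532, 539, 510, 521, 512, 510, 508, 494, 498, 516, 521, 525, 508, 519, 495, 509, 515, 506]
230 [284, 278, 264, 378, 456, 468, 459, 464, 487, 379, 246, 493, 538, 528, 534, 524, 528, 540, 533, 536, 539, 536, 542, 539, 510, 521, 526, 515, 519, 511]
245 [492, 503, 520, 324, 68, 21, 42, 97, 45, 26, 245, 526, 543, 529, 524, 535, 536, 534, 535, 531, 543, 541, 538, 527, 520, 525, 520, 513, 515, 512]
258 [490, 494, 544, 296, 32, 69, 81, 35, 36, 45, 23, 48, 58, 58, 43, 73, 18, 10, 0, 530, 559, 542, 535, 523, 518, 522, 514, 517, 518, 515]
rail rows at u=2
[... 1233 characters left out ...]
0, 256, 244, 240, 252, 254, 221, 209, 237, 231, 401, 502, 478, 479, 478, 485, 475, 481, 479, 484, 483, 487, 480, 468, 474, 479, 484, 482, 474, 503, 422, 477, 312, 258, 267, 267, 207, 254, 477, 476, 476, 479, 489, 470, 478, 490, 472, 482, 469, 485, 492, 481, 480, 481, 484, 469, 467, 487, 485, 452, 449, 439, 456, 451, 457, 454, 457, 457, 454, 462, 454, 455, 450]
shoe row195 [487, 495, 493, 489, 495, 504, 498, 486, 499, 522, 349, 330, 389, 232, 306, 334, 358, 343, 368, 373, 361, 369, 371, 349, 314, 312, 323, 304, 317, 318, 311, 329, 309, 324, 320, 322, 314, 340, 382, 380, 343, 321, 258, 191, 342, 402, 396, 493, 407, 240, 141, 210, 302, 314, 502, 539, 551, 549, 535, 544, 546, 542, 551, 547, 568]
```

```bash
python3 - <<'E'
from h import *
w=cap('wrist'); 
for u,v in ((297,120),(295.7,140),(295.5,150),(294.7,230),(294.2,245)): print('panel',onz(w,u,v,46))
print('rail290',onz(w,290,163,18),onz(w,290,188,18),onz(w,290,211.5,18),'rail150',onz(w,150,163,18),onz(w,150,188,18),onz(w,150,211,18))
print('shoe',onz(w,247,195,67),onz(w,215,195,67),onz(w,218,195,67))
# pad-top edge check: fingers/pad seen between fingers
to(486,335,140,2.4)
E
```

```text
panel [501.5 414.1  46. ]
panel [501.1 393.2  46. ]
panel [501.5 382.7  46. ]
panel [505.4 294.9  46. ]
panel [505.9 277.   46. ]
rail290 [497.6 365.   18. ] [499. 336.  18.] [500.5 307.8  18. ] rail150 [331.2 360.9  18. ] [329.8 330.2  18. ] [328.  301.1  18. ]
shoe [454.  337.5  67. ] [421.2 336.2  67. ] [424.3 336.3  67. ]
t 11.35 pos [485.1 334.6 224.6] F [-0.  -0.9 -0.7] open 0.082 j [ 0.49  0.44  1.65 -0.    1.05  0.45]
x-axis [-0. -0. -1.] jaw deg 2.4
delta tool [84.6  0.4  0.9]
turn 0.0
delta after turn [84.6  0.4  0.9] jaw after 2.4
```

>>> {"fn": "apply_moves", "kwargs": {"increments": [[1, 20, 1, 0, 0], [1, 30, 0, 0, 0], [1, 25, 0, 0, 0], [1, 12, 0, 0, 0], [1, 4, 0, 0, 0], [1, 2, 0, 0, 0], [1, 0, 0, 0, 0]]}}

```text
t: 12.05
eef_pos: [485.4, 336.5, 132.4]
tcp_rot: [0.38, 1.57, 0.424]
ft_force: [0.4, -0.0, -0.6]
opening: 0.08
```

>>> {"fn": "apply_moves", "kwargs": {"increments": [[1, 4, 0, 0, 0], [1, 3, 0, 0, 0], [1, 2, 0, 0, 0], [1, 0, 0, 0, 0]]}}

```text
t: 12.45
eef_pos: [484.8, 336.4, 122.4]
tcp_rot: [-2.477, 1.57, -2.434]
ft_force: [-0.4, 0.2, -0.7]
opening: 0.083
```

>>> {"fn": "apply_moves", "kwargs": {"increments": [[1, 2, 0, 0, 0], [1, 2, 0, 0, 0], [1, 0, 0, 0, 0]]}}

```text
t: 12.75
eef_pos: [484.8, 336.4, 118.3]
tcp_rot: [-2.573, 1.57, -2.53]
ft_force: [-0.1, -0.7, -1.5]
opening: 0.084
```

>>> {"fn": "apply_moves", "kwargs": {"increments": [[1, 1.5, 0, 0, 0], [1, 1.5, 0, 0, 0], [1, 0, 0, 0, 0]]}}

```text
t: 13.05
eef_pos: [485.4, 336.6, 117.2]
tcp_rot: [0.333, 1.569, 0.376]
ft_force: [-2.6, -2.0, 15.6]
opening: 0.083
```

Rail contact at a TCP height of about 117. I lift slightly and advance to the panel.

>>> {"fn": "apply_moves", "kwargs": {"increments": [[1, -2.5, 0, 0, 0], [1, 0, 0, 2, 0], [1, 0, 0, 2, 0], [1, 0, 0, 2, 0], [1, 0, 0, 1.5, 0], [1, 0, 0, 0, 0]]}}

```text
t: 13.65
eef_pos: [492.6, 336.7, 117.9]
tcp_rot: [-2.25, 1.571, -2.207]
ft_force: [-0.3, -0.1, -0.4]
opening: 0.082
```

>>> {"fn": "apply_moves", "kwargs": {"increments": [[1, 0, 0, 1.5, 0], [1, 0, 0, 1.5, 0], [1, 0, 0, 0, 0]]}}

```text
t: 13.95
eef_pos: [495.6, 336.9, 118.1]
tcp_rot: [-0.52, 1.571, -0.477]
ft_force: [-0.3, 0.5, -1.6]
opening: 0.083
```

>>> {"fn": "apply_moves", "kwargs": {"increments": [[1, 0, 0, 1.5, 0], [1, 0, 0, 0, 0]]}}

```text
t: 14.15
eef_pos: [497.1, 336.9, 118.1]
tcp_rot: [-0.215, 1.571, -0.171]
ft_force: [0.3, 0.4, -0.8]
opening: 0.082
```

>>> {"fn": "apply_moves", "kwargs": {"increments": [[1, 0, 0, 1, 0], [1, 0, 0, 1, 0], [1, 0, 0, 0, 0]]}}

```text
t: 14.45
eef_pos: [498.4, 336.9, 118.0]
tcp_rot: [-2.819, 1.569, -2.776]
ft_force: [-3.9, 0.1, 1.2]
opening: 0.08
```

>>> {"fn": "apply_moves", "kwargs": {"increments": [[1, 0, 0, 1, 0], [1, 0, 0, 0, 0]]}}

```text
t: 14.65
eef_pos: [499.1, 336.9, 118.0]
tcp_rot: [-2.835, 1.569, -2.792]
ft_force: [-5.7, -0.2, 2.4]
opening: 0.084
```

>>> {"fn": "apply_moves", "kwargs": {"increments": [[1, 0, -0.8, -1.2, 0], [1, 0.7, 0, 0, 0], [1, 0, 0, 0, 0]]}}

```text
t: 14.95
eef_pos: [498.6, 336.2, 117.3]
tcp_rot: [-2.425, 1.57, -2.382]
ft_force: [-3.8, 0.3, 0.5]
opening: 0.077
```

```bash
python3 - <<'E'
from h import *
to(498,336,117.3,2.3)
s=cap('scene','s8')
im=s['pixels'][80:190,330:440,::-1]
w=cap('wrist','w8')
# pad outline in scene: project expectation
for p in ([494,391,18],[494,391,128],[494,281,18],[494,281,128],[502,281,128]): print(p,proj(s,p))
cv2.imwrite('pics/v8.png',np.hstack([cv2.resize(im,None,fx=3.6,fy=3.6,interpolation=cv2.INTER_CUBIC),cv2.resize(w['pixels'][120:320,180:380,::-1],(396,396))]))
E
```

```text
t 14.95 pos [498.6 336.2 117.3] F [-3.8  0.3  0.5] open 0.077 j [ 0.48  0.58  1.73 -0.    0.83  0.44]
x-axis [-0. -0. -1.] jaw deg 2.5
delta tool [ 0.  -0.1 -0.6]
turn 0.2
delta after turn [ 0.  -0.1 -0.6] jaw after 2.3
[494, 391, 18] [386.  144.7]
[494, 391, 128] [393.7 108.9]
[494, 281, 18] [364.7 167.3]
[494, 281, 128] [371.  131.3]
[502, 281, 128] [374.1 132.6]
```

>>> {"fn": "apply_moves", "kwargs": {"increments": [[1, 0.7, 0, -0.3, 0], [1, 0, 0, 0, 0]]}}

```text
t: 15.25
eef_pos: [498.6, 336.2, 117.2]
tcp_rot: [0.032, 1.57, 0.075]
ft_force: [-3.1, -1.5, 6.2]
opening: 0.082
```

>>> {"fn": "apply_moves", "kwargs": {"increments": [[0.9, 0, 0, 0, 0], [0.88, 0, 0, 0, 0], [0.85, 0, 0, 0, 0], [0.82, 0, 0, 0, 0], [0.8, 0, 0, 0, 0]]}}

```text
t: 15.75
eef_pos: [498.6, 336.2, 116.6]
tcp_rot: [-0.393, 1.571, -0.35]
ft_force: [-0.3, -0.2, -0.8]
opening: 0.192
```

```bash
python3 - <<'E'
from h import *
to(498,336,117.3,2.3)
s=cap('scene','s9'); a=cv2.imread('pics/s8.png'); b=cv2.imread('pics/s9.png')
d=cv2.absdiff(a,b).sum(2); ys,xs=np.where(d>60); print(len(ys), (xs.min(),xs.max(),ys.min(),ys.max()) if len(ys) else '')
E
```

```text
t 15.75 pos [498.6 336.2 116.6] F [-0.3 -0.2 -0.8] open 0.192 j [ 0.48  0.58  1.73 -0.    0.83  0.44]
x-axis [ 0. -0. -1.] jaw deg 2.5
delta tool [-0.7 -0.2 -0.6]
turn 0.2
delta after turn [-0.7 -0.2 -0.6] jaw after 2.3
559 (np.int64(349), np.int64(431), np.int64(7), np.int64(142))
```

>>> {"fn": "apply_moves", "kwargs": {"increments": [[0.75, 0, 0, 0, 0], [0.7, -5, 0, 0, 0], [0.65, -15, 0, 0, 0], [0.65, -30, 0, 0, 0], [0.65, -40, 0, 0, 0], [0.65, -20, 0, 0, 0], [0.65, 0, 0, 0, 0]]}}

```text
t: 16.5
eef_pos: [499.3, 336.7, 230.2]
tcp_rot: [0.424, 1.565, 0.467]
ft_force: [0.7, 0.0, -0.4]
opening: 0.354
```

```bash
python3 - <<'E'
from h import *
s=cap('scene','s10');w=cap('wrist','w10')
im=s['pixels'][80:190,330:440,::-1]
cv2.imwrite('pics/v10.png',np.hstack([cv2.resize(im,None,fx=3.6,fy=3.6,interpolation=cv2.INTER_CUBIC),cv2.resize(w['pixels'][50:280,180:380,::-1],(344,396))]))
for p in ([494,391,18],[494,391,128],[494,281,18],[494,281,128],[502,281,128]): print(p,(proj(s,p)-[330,80])*3.6,(proj(w,p)-[180,50])*1.72)
to(378,330,150,92.4)
E
```

```text
[494, 391, 18] [201.6  232.92] [163.744 156.52 ]
[494, 391, 128] [229.32 104.04] [161.852 172.172]
[494, 281, 18] [124.92 314.28] [157.208 314.416]
[494, 281, 128] [147.6  184.68] [153.596 386.484]
[502, 281, 128] [158.76 189.36] [168.904 387.172]
t 16.6 pos [498.2 336.1 226.7] F [-0.3  0.1 -0.6] open 0.35 j [ 0.48  0.46  1.62 -0.    1.07  0.44]
x-axis [ 0.  0. -1.] jaw deg 2.5
delta tool [  76.6   -0.9 -120.4]
turn -89.9
delta after turn [ 76.6 120.4  -1.1] jaw after 92.4
```

View pics/v10.png

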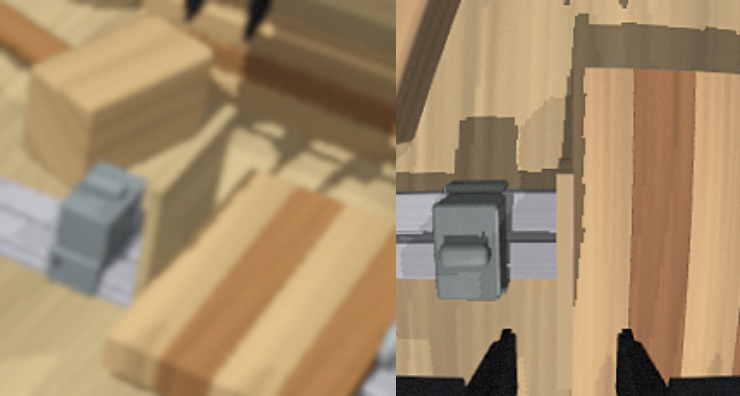

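The pad stands upright on the rail against the panel: pad at about (185,205) in the left crop, and parallel to the panel edge in the right crop. Next I push the shoe from behind.

>>> {"fn": "apply_moves", "kwargs": {"increments": [[1, 0, 0, 0, -8.5], [1, 0, 0, 0, -8.5], [1, 0, 0, 0, -8.5], [1, 0, 0, 0, -8.5], [1, 0, 0, 0, -8.5], [1, 0, 0, 0, -8.5], [1, 0, 0, 0, -8.5], [1, 0, 0, 0, -8.5], [1, 0, 0, 0, -8.5], [1, 0, 0, 0, -8.5]]}}

```text
t: 17.6
eef_pos: [498.0, 335.9, 225.0]
tcp_rot: [2.132, 1.568, -2.618]
ft_force: [0.5, 0.4, -0.2]
opening: -0.0
```

>>> {"fn": "apply_moves", "kwargs": {"increments": [[1, 0, 0, 0, -4.9], [1, 0, 30, 0, 0], [1, 0, 30, 0, 0], [1, 0, 30, 0, 0], [1, 0, 27, 0, 0], [1, 0, 0, 0, 0], [1, 0, 0, 0, 0]]}}

```text
t: 18.3
eef_pos: [381.4, 331.3, 226.1]
tcp_rot: [2.293, 1.57, -2.377]
ft_force: [0.8, 0.7, 0.5]
opening: 0.007
```

```bash
python3 - <<'E'
from h import *
to(386,331,60,92.4)
w=cap('wrist','w11'); t=cap('top','t11'); im=w['pixels']
print([proj(w,p) for p in ([415,333,67],[415,333,76],[455,333,67],[386,331,18])])
b=cv2.imread('pics/top0.png'); 
E
```

```text
t 18.3 pos [381.4 331.3 226.1] F [0.8 0.7 0.5] open 0.007 j [ 0.58  0.32  1.85 -0.    0.98 -1.03]
x-axis [-0.001 -0.001 -1.   ] jaw deg 92.4
delta tool [166.   -4.7  -0.4]
turn 0.0
delta after turn [166.   -4.7  -0.4] jaw after 92.4
[array([278.1, 227.9]), array([278. , 230.8]), array([276.5, 262.7]), array([277.5, 190.2])]
```

>>> {"fn": "apply_moves", "kwargs": {"increments": [[1, 30, 0, 0, 0], [1, 40, 0, 0, 0], [1, 40, 0, 0, 0], [1, 30, 0, 0, 0], [1, 15, 0, 0, 0], [1, 11, 0, 0, 0], [1, 0, -5, 0, 0], [1, 0, -5, 0, 0], [1, 0, -4, 0, 0], [1, 0, 0, 0, 0]]}}

```text
t: 19.4
eef_pos: [396.6, 332.2, 61.5]
tcp_rot: [-1.088, 1.569, 0.524]
ft_force: [-0.2, -0.1, 0.2]
opening: 0.006
```

>>> {"fn": "apply_moves", "kwargs": {"increments": [[1, 0, -5, 0, 0], [1, 0, -5, 0, 0], [1, 0, -4, 0, 0], [1, 0, -4, 0, 0]]}}

```text
t: 19.8
eef_pos: [413.5, 332.6, 60.7]
tcp_rot: [1.964, 1.57, -2.707]
ft_force: [-4.3, 0.9, 1.3]
opening: 0.006
```

>>> {"fn": "apply_moves", "kwargs": {"increments": [[1, 0, -4, 0, 0], [1, 0, -4, 0, 0], [1, 0, -4, 0, 0], [1, 0, -4, 0, 0], [1, 0, -3, 0, 0], [1, 0, 0, 0, 0]]}}

```text
t: 20.4
eef_pos: [433.2, 333.5, 60.6]
tcp_rot: [-1.356, 1.57, 0.257]
ft_force: [0.5, 0.4, 0.3]
opening: -0.0
```

>>> {"fn": "apply_moves", "kwargs": {"increments": [[1, 0, -2, 0, 0], [1, 0, -2, 0, 0], [1, 0, -2, 0, 0]]}}

```text
t: 20.7
eef_pos: [438.5, 333.7, 60.6]
tcp_rot: [2.175, 1.57, -2.496]
ft_force: [-2.8, 0.8, -0.1]
opening: 0.005
```

>>> {"fn": "apply_moves", "kwargs": {"increments": [[1, 0, -1, 0, 0], [1, 0, -1, 0, 0], [1, 0, -1, 0, 0]]}}

```text
t: 21.0
eef_pos: [441.5, 333.8, 60.7]
tcp_rot: [2.538, 1.571, -2.132]
ft_force: [-3.5, 0.5, -0.2]
opening: 0.01
```

>>> {"fn": "apply_moves", "kwargs": {"increments": [[1, 0, -1, 0, 0], [1, 0, -1, 0, 0]]}}

```text
t: 21.2
eef_pos: [442.7, 333.8, 60.6]
tcp_rot: [1.847, 1.569, -2.824]
ft_force: [-11.7, 2.6, 4.9]
opening: 0.005
```

>>> {"fn": "apply_moves", "kwargs": {"increments": [[1, 0, -1, 0, 0], [1, 0, -0.5, 0, 0]]}}

```text
t: 21.4
eef_pos: [442.8, 333.8, 60.6]
tcp_rot: [1.828, 1.566, -2.843]
ft_force: [-17.0, 5.0, 9.2]
opening: 0.007
```

The shoe stopped dead with the force rising to 17 N, so it is snug. Backing off and checking.

>>> {"fn": "apply_moves", "kwargs": {"increments": [[1, 0, 2, 0, 0], [1, 0, 10, 0, 0], [1, 0, 20, 0, 0], [1, -20, 20, 0, 0], [1, -40, 0, 0, 0], [1, -40, 0, 0, 0], [1, -40, 0, 0, 0], [1, 0, 0, 0, 0]]}}

```text
t: 22.2
eef_pos: [394.5, 332.8, 205.4]
tcp_rot: [-1.078, 1.562, 0.535]
ft_force: [0.5, 0.6, -0.2]
opening: 0.004
```

```bash
python3 - <<'E'
from h import *
to(386,331,200,92.4)
s=cap('scene','s12');t=cap('top','t12');w=cap('wrist','w12')
im=s['pixels'][80:190,330:440,::-1]
cv2.imwrite('pics/v12.png',np.hstack([cv2.resize(im,None,fx=3.6,fy=3.6,interpolation=cv2.INTER_CUBIC),cv2.resize(w['pixels'][180:380,180:380,::-1],(396,396))]))
# panel unmoved: compare scene before/after over the panel
a=cv2.imread('pics/s10.png').astype(int); b=cv2.imread('pics/s12.png').astype(int); d=abs(a-b).sum(2)
print('panel region diff', (d[160:205,365:450]>90).sum(), 'pad top region', (d[100:170,370:400]>90).sum())
a=cv2.imread('pics/scene0.png').astype(int); d=abs(a-b).sum(2); print('panel far diff vs start',(d[150:210,400:460]>90).sum(),'tin/tape',(d[310:380,135:190]>90).sum())
E
```

```text
t 22.2 pos [394.5 332.8 205.4] F [ 0.5  0.6 -0.2] open 0.004 j [ 0.57  0.36  1.85 -0.    0.92 -1.04]
x-axis [ 0.008  0.005 -1.   ] jaw deg 92.4
delta tool [ 5.3  8.6 -1.5]
turn -0.0
delta after turn [ 5.3  8.6 -1.5] jaw after 92.4
panel region diff 6 pad top region 110
panel far diff vs start 8 tin/tape 0
```

```bash
python3 - <<'E'
from h import *
a=cv2.imread('pics/s10.png'); b=cv2.imread('pics/s12.png')
for n,(x,y,w,h) in {'pad far top':(383,106,18,18),'pad near top':(366,124,14,14),'pad near bottom':(364,146,16,18),'panel near corner':(354,158,20,22),'shoe':(343,124,28,38),'bench panel':(420,140,30,30)}.items():
    T=cv2.resize(a[y:y+h,x:x+w],None,fx=4,fy=4,interpolation=cv2.INTER_CUBIC); S=cv2.resize(b[y-12:y+h+12,x-16:x+w+16],None,fx=4,fy=4,interpolation=cv2.INTER_CUBIC)
    r=cv2.matchTemplate(S,T,cv2.TM_CCOEFF_NORMED); _,m,_,l=cv2.minMaxLoc(r); print(n,'shift px',(l[0]/4-16,l[1]/4-12),round(m,3))
s=cap('scene'); print('px/mm along rail',(proj(s,[510,336,60])-proj(s,[500,336,60]))/10,'28mm',proj(s,[484,336,67])-proj(s,[456,335,67]))
E
```

```text
pad far top shift px (0.0, 0.0) 0.93
pad near top shift px (-0.25, 1.0) 0.793
pad near bottom shift px (1.0, -1.0) 0.842
panel near corner shift px (1.25, 0.25) 0.706
shoe shift px (11.5, 4.75) 0.61
bench panel shift px (0.0, 0.0) 0.999
px/mm along rail [0.36 0.15] 28mm [10.1  4. ]
```

```bash
python3 -c "
from h import *
print(env.job_done()); print(status.state()['t'])"
```

```text
the job is handed in; nothing more can be done
None
the job is handed in; nothing more can be done
```

I finished the job and handed it in at about 22 s. The pad stands upright on the clamp rail against the panel, with the shoe pushed snug against it. I pressed the pad's overhanging side into the well until it stood there. Then I gripped it by its raised edge, lifted it out, stood it on the rail and slid the shoe up from behind.

**Pad before the push:** a picture after release showed it upright, face to face with the panel edge. It was centred on the rail to about 1 mm by my measurement.

**Shoe:** it moved about 32 mm by image matching, then stopped dead within about 1 mm of where I expected, with the push at 17 N. I then backed the arm well clear, and the force reading was about zero.

**Pad and panel after the push:** matching the before and after pictures showed no shift at the pad's top far corner or at the far part of the panel.

**Weaker checks:**
- I had used up the picture limit, so the final state was checked by numbers only, not by eye.
- Matches at the pad's near corners and the panel's near corner were poorer (0.7–0.84, about 1 px shift), probably because shadows changed.
- The top and wrist cameras disagreed by about 4 mm on where the panel edge is, so I relied on contact force there.
- The fingers had not quite closed when I began lifting from the well, so the pad may have slipped a few millimetres in the grip. It held from then on.

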